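Snap the coarse blade grid into the vegetable dicer

ROBOT

A 6-joint arm with a two-finger parallel gripper is mounted at the origin on a cart in front of the work surface, level with it; the furniture and walls round the work are solid. World frame = base frame: x ahead of the robot, y to its left, z up, the work surface at z = 0. Lengths are in m, angles in degrees, forces in N, time in s.
With the tool pointing down it reaches from about 0.325 to 0.85 m from the base axis. Payload 15.5 kg.
Tool frame: the origin (TCP) lies on the centre line of the jaws, within the pads' length; the fingertips stand 11 mm ahead of it and the grasp point (between the pads) lies 8 mm behind it (arm.tip_extent is the distance from the TCP to the fingertips, in m); z points along the fingers, y is the line along which they close (so a half turn about z gives the same grasp; the last joint's range is limited). The gripper opens to 91 mm and grips with 3 to 60 N. Pads are 32 mm wide; open, the fingers measure 118 mm over their backs; the gripper's body (76 mm by 178 mm) begins 60 mm behind the grasp point.
Start: joints at [-72.966, 28.281, 77.091, -0, 74.628, -5.472], TCP at [0.239, -0.577, 0.225] pointing down, gripper open.
Joint ranges: [-166.48, 166.48], [-47.26, 123.95], [12.59, 153.08], [-70.14, 250.14], [6.76, 159.57], [-176.63, 176.63]. Speed limits (degrees/s): [108.29, 108.29, 147.25, 172.46, 172.46, 172.46].

INTERFACE

Orientations are given as [roll, pitch, yaw] about the fixed x, y, z axes, in that order (R = Rz(yaw) Ry(pitch) Rx(roll)).
In Python, from bench import get_state, cams, arm gives the robot as it stands.
- The arm moves only by the tool play_rows, never from a script. Its argument "increments" is one flat list of numbers, 6 for each row, row after row: the shift along the tool's x, y, z each as a share of 0.12 m, from -1 to 1, then the turn, a rotation vector about the tool's x, y, z each as a share of 45 degrees, from -1 to 1. In form: [x, y, z, rx, ry, rz, x, y, z, rx, ry, rz, ...]. A call has exactly 10 rows; each row is the pose to reach, as a shift and turn from the pose commanded when the call began, along the tool's axes at that moment; what a row does not reach only later rows make up. A row lasts 1/10 s, in which the tool goes at most 50 mm and 8.59 degrees, less where a joint would pass 70% of its speed; a pose out of reach is approached as far as the arm can. A call with a number of a shift or a turn outside -1 to 1 is refused whole. A call with a gripper value outside its range is refused whole. "grip" is the opening, from -1 (shut) to 1 (fully open), set as the call begins (left out, the last holds). The fingers move at their own pace and stop on an object; the grip force is fixed at half the most. Time passes only in rows, so rows that repeat a pose let the fingers close, or fill a call up. It gives the time, the measured TCP pose, the force, the opening and the grip force at its end, in the units of the state.
- get_state(): the state, without advancing time (a new reading comes with each control period).
- cams.grab_frame(name): name is "scene" or "top" or "wrist"; returns the picture (420x560x3 uint8, red, green, blue); there is no depth.
- cams.calibration(name): a dict with "camera_matrix" (3x3 intrinsics, pixels), "R" (3x3) and "t" (3): a world point X has camera coordinates R X + t; the wrist camera has in their place "hand_eye" (4x4, takes a point from camera to tool coordinates, whose origin is the TCP and whose axes are the flange's). Camera axes: x right, y down, z forward; pixel columns grow to the right and rows downward; lengths in m; the calibration is good to about 2 mm. The wrist camera is an equidistant fisheye: a pixel r from the principal point sees the ray r / f radians off the axis. A picture is of the moment at which its call begins: read the wrist's pose just before it. calibration takes no time and is no camera call.
- arm.finish_job(): hands the job in; it is judged then, once.
The state is a dict: "clock": time; "joints": joint angles; "qd": joint speeds; "joint_torque": joint torques, N m; "ee_pos": TCP position; "tcp_rot": TCP orientation; "contact_force": force on the tool from outside, world axes, zero at the start; "torque": the same for the moment, N m; "finger_gap": finger opening in m; "gripper_force": force on a finger pad.
Only numpy, scipy, OpenCV 4.12 (cv2) and the standard library are available. Lean on these libraries where they do the work, as an engineer would, in place of code of your own. Each camera call takes 0.05 s, during which the arm holds its last target. There are 200 camera calls.

TASK

Get the vegetable dicer ready: take the coarse blade grid (the one with the larger squares) from the mat, set it on the dicer and press it straight down, gently and without forcing, until both end hooks have clicked over its lips and it is fully home. Then set the pusher on top of it, between the ears, so that the blades are covered, and let go. Leave the fine grid and the other things where they are.

Things in the scene. Friction and masses are not known exactly. Their poses are not given: they have to be found in the camera images.
- dicer: vegetable dicer: foot plate 156 x 106 mm held by suction feet, a steel catch tray and four screw posts that carry the grey deck, 118 x 104 mm, with a 78 x 44 mm chute, four guide cheeks and a black snap hook at each end. Origin: centre of the foot's underside; x along its length, from near to far hook; z up. The deck is set to clear different trays: its top is 54 to 74 mm above the worktop, not reported
- hook_near (a joint): springy snap hook, 18 mm wide, at the dicer's -x end: outward lean in rad, 0 at rest. The slope on top of its nose (34.5 to 21.5 mm above the deck) is pushed out to about 0.08 rad by the grid's lip coming down; it snaps back to 0 over the lip when the lip is about 1.5 mm from the deck, where the grid's underside comes to rest
- hook_far (a joint): the same hook at the dicer's +x end. Both together resist with 6 to 12 N while the lips pass the slopes (first touch 28 mm above the deck), then with less; home, the grid stands hard on the deck. Guide cheeks on the deck, x = 30 to 50 mm and -30 to -50 mm: inner faces at y = +-29.2 mm (1.2 mm play a side), 30 mm tall, the upper 7 mm flared outwards by 4 mm
- coarse_grid: blade grid with large squares (17 x 16 mm): grey frame 104 x 56 mm, 18 mm high, steel blades inside, a 40 mm wide lip at each end, as high as the frame (120 mm over the lips), and two upright ears in the middle of the long sides (30 mm long, 4 mm thick, 56 mm over their outer faces, tops 38 mm above the underside). Origin: centre of its underside; x along its length, z up. 0.10 to 0.16 kg; fits either way round
- coarse_grid_grip (a point): grasp point: centre between the ears, 30 mm above the grid's underside, to be grasped across y. Fingertips must stay above the underside, for the deck reaches 24 mm beyond the frame on each side
- coarse_grid_near_lip (a point): underside of the lip at the grid's -x end, 56 mm from its centre
- coarse_grid_far_lip (a point): underside of the lip at the grid's +x end, 56 mm from its centre
- fine_grid: the other blade grid: same frame, small squares (7 mm); not to be used. The two lie side by side on the mat in either order, about 104 mm between centres; origin and axes as the coarse one's
- pusher: grey plate 100 x 42 mm with a black round knob. Origin: centre of its underside, a pad 64 x 34 mm that reaches 2 mm below the plate; x along its length, z up. On a grid its plate lies lengthwise on the two end bars of the frame, between the ears (3 mm play a side), with its origin 16 mm above the grid's. 0.11 to 0.18 kg
- pusher_knob (a point): grasp point on the knob's axis, 40 mm above the pusher's underside; the knob is 24 to 28 mm thick, its top at 54 mm, the plate's top at 11 mm
- mat: dark draining mat, 230 x 204 mm, 3 mm thick, fixed; the grids and the pusher lie on it
- peeler: hand peeler lying beyond the mat
- lemon: lemon, 71 mm long, beyond the dicer
- churn: steel pepper shaker, 64 mm wide and 116 mm high, standing beyond the dicer

How it is judged (in metres and radians):
On the way, in this order (a step that is already met when the one before it is completed fails the run):
1. the coarse grid is pressed home, flat on the deck, and both hooks have snapped over its lips (z of each of coarse_grid_near_lip, coarse_grid_far_lip in the frame of dicer below 0.077 m and value of joint each of hook_near, hook_far below 0.03 rad and horizontal distance between coarse_grid and dicer below 0.005 m and angle between the x axis of coarse_grid and the x axis of dicer, either way round below 0.06 rad and angle between coarse_grid's own z axis and vertical below 0.03 rad), for 0.2 s.
2. the pusher lies on the grid over the blades (horizontal distance between pusher and coarse_grid below 0.008 m and angle between the x axis of pusher and the x axis of coarse_grid, either way round below 0.15 rad and z of pusher in the frame of coarse_grid between 0.014 and 0.0185 m and angle between pusher's own z axis and vertical below 0.06 rad), for 0.2 s.
At the end, for the whole second after the job is handed in: Coarse grid home: both lips down under the hooks (below 77 mm), both hooks back within 0.03 rad of rest, level, centred within 5 mm. Pusher flat on the grid's end bars, within 8 mm of its centre and 0.15 rad of its length, right way up. All at rest and released (all of step 1 and all of step 2 and linear speed of each of pusher, coarse_grid below 0.01 m/s); the robot touches nothing.
It fails at once if the dicer is pressed or struck with more than 32 N, enough to crack its hooks (contact force between dicer and anything else above 32 N).
It fails at once if the fine grid is moved more than 25 mm (distance of fine_grid from where it was at the start of the episode above 0.025 m).
It fails at once if the peeler, lemon or shaker is moved more than 30 mm (distance of any of peeler, lemon, churn from where it was at the start of the episode above 0.03 m).
It also fails if it takes over 61 s, if anything falls off the work surface, if the arm or the gripper's body presses on something with over 40 N, if the wrist force passes 120 N, or if a joint passes its speed limit or range.

## Working session

There is one attempt and no reset: what is moved stays moved. The work goes in short steps, Python scripts to look and compute and a tool call to move; the robot and the scene stay as the last step left them, time stands still between calls to the robot, and variables do not carry over. Pictures are saved under pics/ and viewed, at most 10 in all, crops included, and the job is handed in when it is done.

Besides the shell and the picture viewer there is one more tool, called after "Call:" in YAML: its name, and indented under it one key for each argument. play_rows: Moves the arm, as the interface text tells. Shift numbers are shares of 0.12 m and turn numbers shares of 45 degrees, none past 1 either way. Its arguments: {"type":"object","properties":{"increments":{"type":"array"},"grip":{"type":"number"}},"required":["increments"]}

```bash
mkdir -p pics
python3 - <<'E'
from bench import get_state,cams,arm
import cv2
s=get_state();print(s)
for n in("scene","top"):
    c=cams.calibration(n);print(n,c)
    cv2.imwrite(f"pics/{n}0.png",cams.grab_frame(n)[:,:,::-1])
print(cams.calibration("wrist"),arm.tip_extent)
E
```

```text
{'clock': 0.0, 'joints': array([-7.29663622e+01,  2.83143863e+01,  7.71276940e+01,  1.30257774e-03,
        7.46301399e+01, -5.47215676e+00]), 'qd': array([-0.02794281,  0.051682  , -0.03626504,  0.04524638, -0.11646611,
       -0.09055012]), 'joint_torque': array([-3.88448258e-03, -8.78815842e+01, -3.81859231e+01,  7.02627143e-02,
        5.31823060e-02, -1.17656627e-04]), 'ee_pos': array([ 0.23912904, -0.57703165,  0.22434035]), 'tcp_rot': array([-1.79928229e+02, -8.13689992e-03,  2.25054434e+01]), 'contact_force': array([-0.11447561, -1.09397473, -1.09830748]), 'torque': array([ 0.03947731,  0.01251795, -0.01858134]), 'gripper_force': 0.0, 'finger_gap': 0.09090184269171311}
scene {'camera_matrix': array([[543.6760046 ,   0.        , 286.96715633],
       [  0.        , 543.6760046 , 205.68123824],
       [  0.        ,   0.        ,   1.        ]]), 'R': array([[-0.72864474, -0.68479094,  0.01175635],
       [-0.52525331,  0.54770989, -0.65124714],
       [ 0.43952907, -0.48070286, -0.75877464]]), 't': array([0.24984939, 0.42536702, 0.70640454])}
top {'camera_matrix': array([[514.
[... 179 characters left out ...]
2,  0.01182456],
       [-0.9889604 , -0.00747692, -0.14799131],
       [ 0.14806689, -0.01083711, -0.98891797]]), 't': array([-0.17713729,  0.52085131,  0.84113197])}
{'camera_matrix': array([[325.1922621 ,   0.        , 282.84351574],
       [  0.        , 325.1922621 , 207.07147768],
       [  0.        ,   0.        ,   1.        ]]), 'hand_eye': array([[ 1.98548871e-04, -9.60643545e-01, -2.77783979e-01,
         7.99599670e-02],
       [ 9.99999915e-01,  2.91318456e-04, -2.92689089e-04,
         2.08124785e-04],
       [ 3.62093484e-04, -2.77783897e-01,  9.60643521e-01,
        -1.60834038e-01],
       [ 0.00000000e+00,  0.00000000e+00,  0.00000000e+00,
         1.00000000e+00]])} 0.011
```

View pics/top0.png

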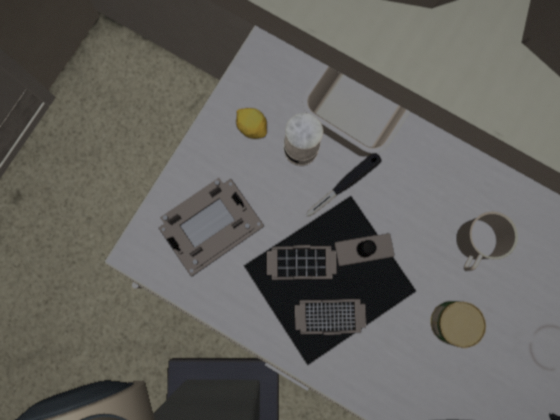

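View pics/scene0.png

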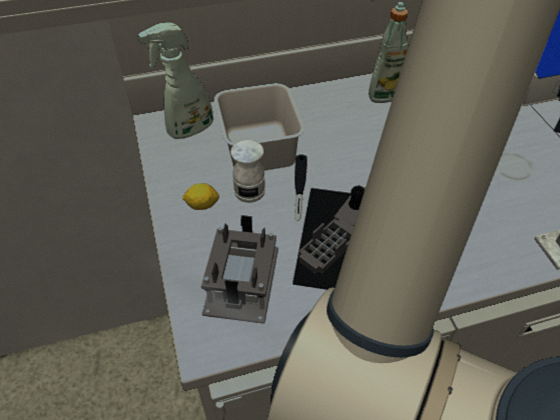

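The top view shows the dicer at (211,225) with hooks at (173,243) and (238,200). The coarse grid is at (303,263), the fine one at (330,317), and the pusher at (364,250) with its knob at (367,247). The scene view confirms this.

```bash
cat > h.py <<'E'
import numpy as np,cv2
from scipy.spatial.transform import Rotation as Ro
from bench import get_state,cams,arm
def cast(name,uv,z,st=None):
    """pixels -> world points on plane(s) z"""
    c=cams.calibration(name);K=c["camera_matrix"];uv=np.atleast_2d(np.float64(uv))
    p=(uv-[K[0,2],K[1,2]])/[K[0,0],K[1,1]]
    if name=="wrist":
        r=np.linalg.norm(p,axis=1,keepdims=True);r=np.maximum(r,1e-9)
        d=np.hstack([p/r*np.sin(r),np.cos(r)])
        T=c["hand_eye"];Rt=Ro.from_euler("xyz",st["tcp_rot"],degrees=True).as_matrix()
        d=d@T[:3,:3].T@Rt.T;o=Rt@T[:3,3]+st["ee_pos"]
    else:
        d=np.hstack([p,np.ones((len(p),1))])@c["R"];o=-c["R"].T@c["t"]
    return o+d*((z-o[2])/d[:,2])[:,None]
def togo(pos,yaw,st=None):
    """shares (shift xyz, rz deg) from current pose, tool pointing down"""
    st=st or get_state();R=Ro.from_euler("xyz",st["tcp_rot"],degrees=True)
    d=R.inv().apply(np.array(pos)-st["ee_pos"])
    rv=(R.inv()*Ro.from_euler("xyz",[180,0,yaw],degrees=True)).as_rotvec(degrees=True)
    return np.round(d/.12,3),np.round(rv/45,3)
E
python3 - <<'E'
from h import *
for n,uv,z in[("hooks",[(173,243),(238,200)],.09),("deck",[(211,225)],.064),("coarse",[(303,263),(270,262),(334,263)],.021),("fine",[(330,317),(298,317),(364,317)],.021),("knob",[(367,247)],.055),("plate",[(337,252),(391,247)],.013),("lemon",[(251,122)],.02),("churn",[(303,132)],.116)]:
    print(n,cast("top",uv,z).round(3).tolist())
im=cv2.imread("pics/top0.png")
cv2.imwrite("pics/topc.png",cv2.resize(im[160:350,150:410],None,fx=3,fy=3,interpolation=2))
E
```

```text
hooks [[0.465, -0.001, 0.09], [0.535, -0.104, 0.09]]
deck [[0.498, -0.058, 0.064]]
coarse [[0.438, -0.213, 0.021], [0.439, -0.156, 0.021], [0.438, -0.267, 0.021]]
fine [[0.347, -0.259, 0.021], [0.347, -0.204, 0.021], [0.347, -0.317, 0.021]]
knob [[0.464, -0.318, 0.055]]
plate [[0.458, -0.273, 0.013], [0.467, -0.368, 0.013]]
lemon [[0.69, -0.12, 0.02]]
churn [[0.642, -0.208, 0.116]]
```

View pics/topc.png

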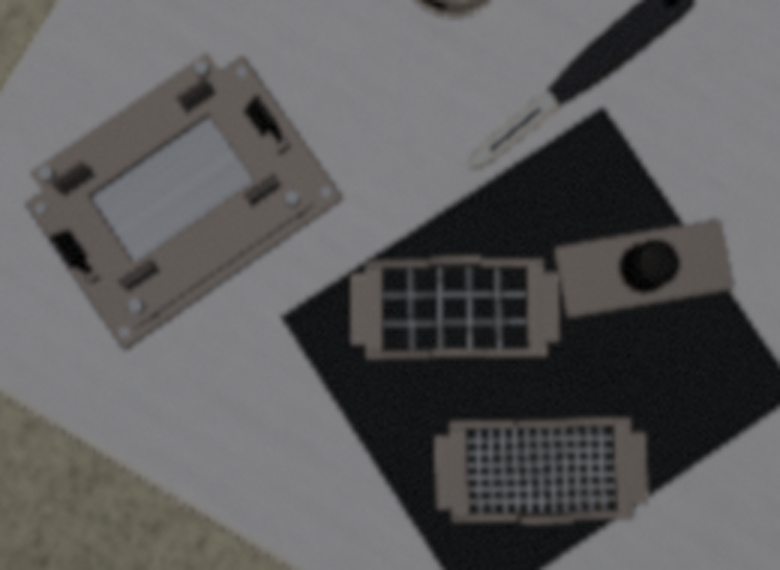

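The coarse grid's squares are clearly the larger ones. It lies near (0.438,-0.213) along world y. The dicer is near (0.50,-0.055) with its axis at about -56°. I'll approach the coarse grid first.

Call:
play_rows:
  increments: [0.09,-0.07,0,0,0,-0.1,0.25,-0.2,0,0,0,-0.2,0.45,-0.36,0,0,0,-0.35,0.65,-0.52,0,0,0,-0.5,0.85,-0.68,0,0,0,-0.65,0.95,-0.76,0,0,0,-0.75,1,-0.8,0,0,0,-0.8,1,-0.8,0,0,0,-0.8,1,-0.8,0,0,0,-0.8,1,-0.8,0,0,0,-0.8]

```text
clock: 1.1
ee_pos: [0.313, -0.4436, 0.2248]
tcp_rot: [180.0, 0.0, 58.4]
contact_force: [-0.6, -0.4, -1.4]
finger_gap: 0.0915
gripper_force: 0.0
```

```bash
python3 -c "
from h import *
s=get_state();print(s['ee_pos'],s['tcp_rot'],s['joints'],togo([.438,-.212,.2],90))"
```

```text
[ 0.31297459 -0.44358935  0.22483746] [1.79997204e+02 1.04273907e-02 5.83806626e+01] [-6.10930811e+01  2.16832918e+01  8.87480459e+01 -8.21944922e-03
  6.95610975e+01 -2.94708742e+01] (array([ 2.19 , -0.125,  0.207]), array([-0.   ,  0.   , -0.703]))
```

Call:
play_rows:
  increments: [0.15,0,0,0,0,-0.1,0.35,0,0.05,0,0,-0.25,0.6,0,0.1,0,0,-0.4,0.85,-0.05,0.15,0,0,-0.55,1,-0.06,0.2,0,0,-0.7,1,-0.06,0.2,0,0,-0.7,1,-0.06,0.2,0,0,-0.7,1,-0.06,0.2,0,0,-0.7,1,-0.06,0.2,0,0,-0.7,1,-0.06,0.2,0,0,-0.7]

```text
clock: 2.1
ee_pos: [0.3697, -0.3374, 0.201]
tcp_rot: [180.0, 0.0, 89.9]
contact_force: [0.5, 0.3, 0.3]
finger_gap: 0.091
gripper_force: 0.0
```

```bash
python3 -c "
from h import *
s=get_state();print(s['ee_pos'],s['tcp_rot'],togo([.438,-.212,.16],90))"
```

```text
[ 0.36969652 -0.33738735  0.20104225] [1.79987853e+02 1.61009193e-02 8.99001614e+01] (array([1.046, 0.567, 0.342]), array([ 0.   ,  0.   , -0.002]))
```

Call:
play_rows:
  increments: [0.15,0.08,0.05,0,0,0,0.35,0.19,0.1,0,0,0,0.6,0.33,0.18,0,0,0,0.8,0.45,0.25,0,0,0,0.95,0.53,0.3,0,0,0,1,0.57,0.34,0,0,0,1,0.57,0.34,0,0,0,1,0.57,0.34,0,0,0,1,0.57,0.34,0,0,0,1,0.57,0.34,0,0,0]

```text
clock: 3.1
ee_pos: [0.4381, -0.2175, 0.1604]
tcp_rot: [180.0, 0.0, 89.9]
contact_force: [0.6, -0.0, -0.2]
finger_gap: 0.0912
gripper_force: 0.0
```

Run:
```python
from h import *
s=get_state();im=cams.grab_frame("wrist");print(s['ee_pos'],s['tcp_rot'])
np.save("w1.npy",im);import pickle;pickle.dump(s,open("w1.pkl","wb"))
cv2.imwrite("pics/w1.png",im[:,:,::-1])
```

```text
[ 0.43808219 -0.21749022  0.16037244] [1.79981243e+02 1.92439317e-02 8.99423135e+01]
```

View pics/w1.png

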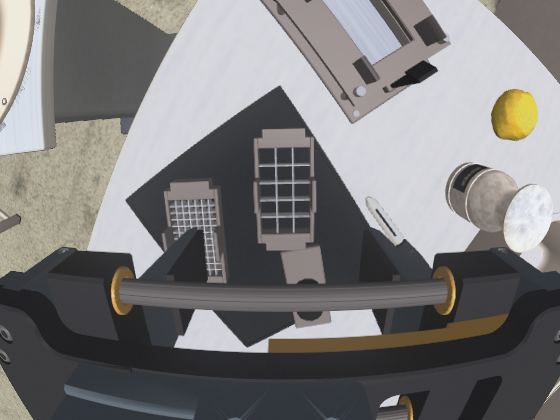

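The wrist view shows the coarse grid centred near (285,187) with the pusher just below it at (305,288), so I'll measure the grid by mask.

```bash
cat >> h.py <<'E'
def blob(im,seed,st,z,lo,hi=256,name="wrist",k=3):
    """world points (at z) of the hole-filled grey blob that encloses pixel seed; plus minAreaRect"""
    g=cv2.cvtColor(im,cv2.COLOR_RGB2GRAY);m=cv2.inRange(g,lo,hi)
    m=cv2.morphologyEx(m,cv2.MORPH_OPEN,np.ones((k,k)))
    cs,_=cv2.findContours(m,cv2.RETR_EXTERNAL,cv2.CHAIN_APPROX_NONE)
    c=max((c for c in cs if cv2.pointPolygonTest(c,seed,False)>=0),key=cv2.contourArea)
    return c[:,0],cast(name,c[:,0],z,st)
E
python3 - <<'E'
from h import *;import pickle
im=np.load("w1.npy");s=pickle.load(open("w1.pkl","rb"))
g=cv2.cvtColor(im,cv2.COLOR_RGB2GRAY);print(g[245,260:310:3],g[236:256,284],g[250:300:4,305])
for n,sd,z in(("coarse",(285,187),.021),("fine",(193,190),.021),("pusher",(303,265),.014)):
    try:
        c,P=blob(im,sd,s,z,65);print(n,c.min(0),c.max(0),cv2.minAreaRect(np.float32(P[:,:2]*1000)))
    except Exception as e: print(n,e)
E
```

```text
[ 49  51 115 137 136 136 135 136 136 136 136 136 137 136 136 110  61] [138 138 136 136 136 135 137 137 136 136 136 136 135 137  98  85 115 132
 135 136] [133 137 136 136 136 136 136 105  40  64  86  99 112]
coarse [0 0] [559 283] ((426.1452331542969, -138.10745239257812), (808.4362182617188, 377.4401550292969), 0.7000592350959778)
fine [0 0] [559 283] ((426.1452331542969, -138.10745239257812), (808.4362182617188, 377.4401550292969), 0.7000592350959778)
pusher [0 0] [559 283] ((425.8352966308594, -138.0982208251953), (827.2884521484375, 386.2418212890625), 0.7000598311424255)
```

Run:
```python
from h import *;import pickle
im=np.load("w1.npy");s=pickle.load(open("w1.pkl","rb"))
for n,sd,z in(("coarse",(285,187),.021),("fine",(193,190),.021),("pusher",(303,265),.014)):
    for lo in(105,122):
        c,P=blob(im,sd,s,z,lo,165);Q=P[:,:2]*1000
        print(n,lo,c.min(0),c.max(0),cv2.minAreaRect(np.float32(Q)))
    if n=="coarse":
        o=np.array([438,-212]);y=Q[:,1]-o[1];x=Q[:,0]-o[0]
        for a,b in((-62,-56),(-48,-25),(25,48),(56,62)):
            k=(y>a)&(y<b);print(a,b,"x",x[k].min() if k.any() else 0,x[k].max() if k.any() else 0)
        for side in(-1,1):   # long-side line fits away from the ears and corners
            k=(abs(y)>20)&(abs(y)<48)&(side*x>24)
            p=np.polyfit(y[k],x[k],1);print("side",side,k.sum(),np.degrees(np.arctan(p[0])),p[1])
        k=abs(x)<15;print("ends",np.median(y[k&(y>50)]),np.median(y[k&(y<-50)]))
```

```text
Traceback (most recent call last):
  File "h.py", line 27, in blob
    c=max((c for c in cs if cv2.pointPolygonTest(c,seed,False)>=0),key=cv2.contourArea)
ValueError: max() iterable argument is empty
```

```bash
sed -i 's/MORPH_OPEN/MORPH_CLOSE/' h.py
python3 - <<'E'
from h import *;import pickle
im=np.load("w1.npy");s=pickle.load(open("w1.pkl","rb"))
w=im.copy();w[:, :150]=0;w[:,330:]=0;w[:122]=0;w[330:]=0
for n,sd,z in(("coarse",(285,187),.021),("pusher",(303,265),.014)):
    v=w.copy()
    if n=="coarse":v[251:]=0
    else: v[:251]=0
    for lo in(100,):
        c,P=blob(v,sd,s,z,lo,170,k=3);Q=P[:,:2]*1000
        print(n,lo,c.min(0),c.max(0),cv2.minAreaRect(np.float32(Q)))
    if n=="coarse":
        o=np.array([438,-212]);y=Q[:,1]-o[1];x=Q[:,0]-o[0]
        for side in(-1,1):
            k=(abs(y)>20)&(abs(y)<48)&(side*x>22)
            p=np.polyfit(y[k],x[k],1);print("side",side,k.sum(),np.degrees(np.arctan(p[0])),p[1],x[k].std())
        k=abs(x)<15;print("ends",np.median(y[k&(y>50)]),np.median(y[k&(y<-50)]))
E
```

```text
coarse 100 [254 128] [329 250] ((446.9531555175781, -210.02041625976562), (120.65363311767578, 70.05097961425781), 88.90309143066406)
side -1 57 -1.0915362381171254 -24.214876379212207 0.7096462101344776
side 1 101 2.62777361324504 31.92546710218902 5.2685089543958785
ends 61.09470174836841 -57.10696241787534
pusher 100 [281 251] [324 283] ((460.619140625, -293.59375), (38.23705291748047, 46.5179328918457), 89.69841003417969)
```

Run:
```python
from h import *;import pickle
im=np.load("w1.npy");s=pickle.load(open("w1.pkl","rb"))
v=im.copy();v[:, :150]=0;v[:,318:]=0;v[:122]=0;v[251:]=0
c,P=blob(v,(285,187),s,.021,95,170,k=3);Q=P[:,:2]*1000
o=np.array([440,-210]);y=Q[:,1]-o[1];x=Q[:,0]-o[0]
for side in(-1,1):
    k=(abs(y)>20)&(abs(y)<48)&(side*x>22)&(side*x<32)
    p=np.polyfit(y[k],x[k],1);print("side",side,k.sum(),np.degrees(np.arctan(p[0])),p[1],x[k].std())
print(cv2.minAreaRect(np.float32(Q)),togo([.442,-.210,.028],91.1))
```

```text
side -1 62 -0.6908499820920223 -26.19730274394277 1.0317887964580923
side 1 63 -1.6546824593198555 27.883833483810957 1.4236131986107547
((441.56292724609375, -208.03762817382812), (61.21297073364258, 126.37840270996094), 1.5064301490783691) (array([0.062, 0.032, 1.103]), array([ 0.   ,  0.   , -0.026]))
```

Grid centre is (0.441,-0.210) with yaw 91.2°. I'll partly close to about 72 mm to clear the fine grid, then descend.

Call:
play_rows:
  increments: [0.06,0.025,0.1,0,0,-0.03,0.06,0.025,0.25,0,0,-0.03,0.06,0.025,0.4,0,0,-0.03,0.06,0.025,0.55,0,0,-0.03,0.06,0.025,0.65,0,0,-0.03,0.06,0.025,0.75,0,0,-0.03,0.06,0.025,0.85,0,0,-0.03,0.06,0.025,0.95,0,0,-0.03,0.06,0.025,1,0,0,-0.03,0.06,0.025,1,0,0,-0.03]
  grip: 0.58

```text
clock: 4.15
ee_pos: [0.441, -0.2096, 0.0397]
tcp_rot: [-180.0, -0.0, 91.3]
contact_force: [-0.0, -0.4, 0.7]
finger_gap: 0.0722
gripper_force: 0.0
```

```bash
python3 -c "
from h import *
s=get_state();print(s['ee_pos'],s['tcp_rot'],s['finger_gap'],togo([.441,-.21,.025],91.2))"
```

```text
[ 0.44095399 -0.20955014  0.03966102] [-1.79952123e+02 -3.29950268e-02  9.13324515e+01] 0.07219189230256884 (array([-0.004,  0.   ,  0.122]), array([-0.001, -0.001,  0.003]))
```

Call:
play_rows:
  increments: [0,0,0.06,0,0,0,0,0,0.12,0,0,0,0,0,0.12,0,0,0,0,0,0.12,0,0,0,0,0,0.12,0,0,0,0,0,0.12,0,0,0,0,0,0.12,0,0,0,0,0,0.12,0,0,0,0,0,0.12,0,0,0,0,0,0.12,0,0,0]

```text
clock: 5.15
ee_pos: [0.4413, -0.2095, 0.0257]
tcp_rot: [180.0, 0.0, 91.4]
contact_force: [-0.7, 0.3, 0.6]
finger_gap: 0.0721
gripper_force: 0.0
```

Call:
play_rows:
  increments: [0,0,0,0,0,0,0,0,0,0,0,0,0,0,0,0,0,0,0,0,0,0,0,0,0,0,0,0,0,0,0,0,0,0,0,0,0,0,0,0,0,0,0,0,0,0,0,0,0,0,0,0,0,0,0,0,0,0,0,0]
  grip: -1

```text
clock: 6.15
ee_pos: [0.4412, -0.2095, 0.0257]
tcp_rot: [-180.0, -0.0, 91.4]
contact_force: [-0.8, -0.2, 0.0]
finger_gap: 0.056
gripper_force: 30.0
```

Gripped at 56 mm on the ears. Next I'll lift.

Call:
play_rows:
  increments: [0,0,-0.1,0,0,0,0,0,-0.25,0,0,0,0,0,-0.4,0,0,0,0,0,-0.55,0,0,0,0,0,-0.7,0,0,0,0,0,-0.85,0,0,-0.05,0,0,-1,0,0,-0.15,0.1,0.1,-1,0,0,-0.25,0.2,0.2,-1,0,0,-0.35,0.3,0.3,-1,0,0,-0.4]

```text
clock: 7.15
ee_pos: [0.4769, -0.1722, 0.1468]
tcp_rot: [180.0, 0.0, 109.5]
contact_force: [-0.6, 0.4, -2.1]
finger_gap: 0.0559
gripper_force: 30.0
```

```bash
python3 -c "
from h import *
s=get_state();print(s['ee_pos'],s['tcp_rot'],s['finger_gap'],togo([.562,-.15,.21],124))"
```

```text
[ 0.47687078 -0.17224238  0.14680786] [1.79955313e+02 3.93639304e-02 1.09513961e+02] 0.05591218906947546 (array([-0.063,  0.731, -0.526]), array([ 0.001,  0.001, -0.322]))
```

Call:
play_rows:
  increments: [0,0.08,-0.06,0,0,-0.04,-0.02,0.2,-0.15,0,0,-0.1,-0.03,0.35,-0.25,0,0,-0.17,-0.04,0.5,-0.35,0,0,-0.23,-0.05,0.62,-0.45,0,0,-0.28,-0.06,0.7,-0.5,0,0,-0.32,-0.06,0.73,-0.53,0,0,-0.32,-0.06,0.73,-0.53,0,0,-0.32,-0.06,0.73,-0.53,0,0,-0.32,-0.06,0.73,-0.53,0,0,-0.32]

```text
clock: 8.15
ee_pos: [0.5607, -0.1505, 0.2089]
tcp_rot: [-180.0, -0.1, 123.7]
contact_force: [0.3, 0.2, -1.3]
finger_gap: 0.0557
gripper_force: 30.0
```

Run:
```python
from h import *
s=get_state();im=cams.grab_frame("wrist");print(s['ee_pos'],s['tcp_rot'])
np.save("w2.npy",im);import pickle;pickle.dump(s,open("w2.pkl","wb"))
cv2.imwrite("pics/w2.png",cv2.resize(im[:225,110:460,::-1],None,fx=2.2,fy=2.2,interpolation=2))
```

```text
[ 0.56068267 -0.15046783  0.20885944] [-1.79959068e+02 -5.35384139e-02  1.23711241e+02]
```

View pics/w2.png

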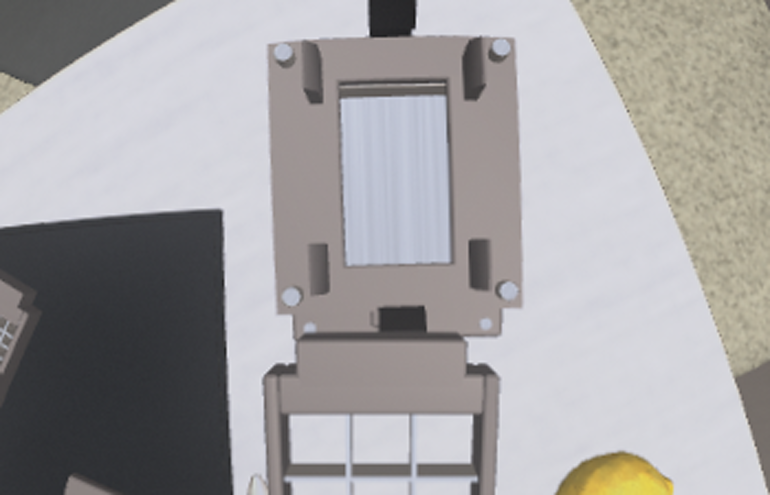

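The view shows the deck with corners in crop at (267,45), (517,37), (522,306) and (277,313). The chute rim is (338,80)–(455,266), and the held grid's lip edge is at crop row 342. I'll measure deck sides, chute rim and lip edge.

Run:
```python
from h import *;import pickle
im=np.load("w2.npy");s=pickle.load(open("w2.pkl","rb"))
g=cv2.GaussianBlur(cv2.cvtColor(im,cv2.COLOR_RGB2GRAY),(3,3),0).astype(float)
c=lambda x,y:(x/2.2+110,y/2.2)
def edge(p,q,nrm,h=4):   # strongest gradient near segment p-q (crop px), along nrm
    p,q=np.array(c(*p)),np.array(c(*q));o=[]
    for t in np.linspace(0,1,25):
        b=p+t*(q-p);k=np.arange(-h,h+.01,.25);pts=b+k[:,None]*np.array(nrm)
        v=cv2.remap(g.astype(np.float32),np.float32(pts[:,:1]),np.float32(pts[:,1:]),1)[:,0]
        d=abs(np.gradient(v));i=d.argmax();o.append(b+k[i]*np.array(nrm))
    return np.array(o)
E={"dl":edge((268,80),(275,280),(1,0)),"dr":edge((517,80),(521,280),(1,0)),"dt":edge((330,43),(365,42),(0,1)),"dt2":edge((420,40),(460,39),(0,1)),
"cl":edge((339,110),(343,255),(1,0)),"cr":edge((450,110),(454,255),(1,0)),"ct":edge((350,80),(440,80),(0,1),3),"cb":edge((350,267),(445,265),(0,1),3)}
R=Ro.from_euler("z",s["tcp_rot"][2],degrees=True)
T=lambda uv,z:R.inv().apply(cast("wrist",uv,z,s)-s["ee_pos"])*1000  # yaw frame: x=tool x, y=-tool y
for z in(.054,.064,.074):
    r={}
    for n,uv in E.items():
        P=T(uv,z);a=0 if n in("dt","dt2","ct","cb") else 1
        p=np.poly1d(np.polyfit(P[:,1-a],P[:,a],1));res=P[:,a]-p(P[:,1-a])
        k=abs(res)<1.5;p=np.poly1d(np.polyfit(P[k,1-a],P[k,a],1));r[n]=(np.median(P[k,a]).round(1),np.degrees(np.arctan(p[1])).round(2),res[k].std().round(2),int(k.sum()))
    print(z,"deckW",r["dl"][0]-r["dr"][0],"chuteW",r["cl"][0]-r["cr"][0],"chuteL",r["ct"][0]-r["cb"][0]);print(r)
lip=edge((310,338),(450,338),(0,1),4);P=T(lip,s["ee_pos"][2]-.0047);print("lip end",np.median(P[:,0]),"slope",np.degrees(np.polyfit(P[:,1],P[:,0],1)[0]/1))
for nm,l in(("L",edge((297,350),(297,370),(1,0),3)),("Rr",edge((467,350),(467,370),(1,0),3))):print(nm,np.median(T(l,s["ee_pos"][2]-.0047)[:,1]))
```

```text
0.054 deckW 109.69999999999999 chuteW 45.8 chuteL 83.10000000000001
{'dl': (np.float64(47.3), np.float64(1.8), np.float64(0.26), 25), 'dr': (np.float64(-62.4), np.float64(1.64), np.float64(0.3), 25), 'dt': (np.float64(178.0), np.float64(1.28), np.float64(0.08), 25), 'dt2': (np.float64(179.4), np.float64(-2.87), np.float64(0.22), 25), 'cl': (np.float64(15.5), np.float64(1.66), np.float64(0.3), 25), 'cr': (np.float64(-30.3), np.float64(1.27), np.float64(0.26), 25), 'ct': (np.float64(157.9), np.float64(3.87), np.float64(0.51), 25), 'cb': (np.float64(74.8), np.float64(-1.93), np.float64(0.29), 25)}
0.064 deckW 106.1 chuteW 44.3 chuteL 80.5
{'dl': (np.float64(45.7), np.float64(1.8), np.float64(0.25), 25), 'dr': (np.float64(-60.4), np.float64(1.64), np.float64(0.29), 25), 'dt': (np.float64(174.9), np.float64(1.28), np.float64(0.08), 25), 'dt2': (np.float64(176.2), np.float64(-2.87), np.float64(0.21), 25), 'cl': (np.float64(14.9), np.float64(1.66), np.float64(0.29), 25), 'cr': (np.float64(-29.4), np.float64(1.27), np.float64(0.25), 25), 'ct': (np.float64(155.4), np.float64(3.87), np.float64(0.49), 25), 'cb': (np.float64(74.9), np.float64(-1.93), np.float64(0.28), 25)}
0.074 deckW 102.7 chuteW 42.8 chuteL 77.9
{'dl': (np.float64(44.2), np.float64(1.8), np.float64(0.24), 25), 'dr': (np.float64(-58.5), np.float64(1.64), np.float64(0.28), 25), 'dt': (np.float64(171.7), np.float64(1.28), np.float64(0.07), 25), 'dt2': (np.float64(173.0), np.float64(-2.87), np.float64(0.2), 25), 'cl': (np.float64(14.4), np.float64(1.66), np.float64(0.28), 25), 'cr': (np.float64(-28.4), np.float64(1.27), np.float64(0.24), 25), 'ct': (np.float64(152.9), np.float64(3.87), np.float64(0.48), 25), 'cb': (np.float64(75.0), np.float64(-1.93), np.float64(0.27), 25)}
lip end 60.42230180425463 slope 2.404742935694741
L 19.102599956546747
Rr -21.573939881451437
```

Run:
```python
from h import *;import pickle
im=np.load("w2.npy");s=pickle.load(open("w2.pkl","rb"))
R=Ro.from_euler("z",s["tcp_rot"][2],degrees=True);z=s["ee_pos"][2]-.0047
# rectify the held grid's top plane: 0.25 mm per pixel, tool x up, tool y right
X,Y=np.meshgrid(np.arange(80,-20,-.25),np.arange(-45,45,.25),indexing="ij")
c=cams.calibration("wrist");T=c["hand_eye"];K=c["camera_matrix"]
P=np.stack([X.ravel(),Y.ravel(),np.full(X.size,4.7)],1)/1000
q=(P-T[:3,3])@T[:3,:3];rho=np.hypot(q[:,0],q[:,1]);th=np.arctan2(rho,q[:,2])
u=K[0,0]*th*q[:,0]/rho+K[0,2];v=K[1,1]*th*q[:,1]/rho+K[1,2]
w=cv2.remap(im,np.float32(u.reshape(X.shape)),np.float32(v.reshape(X.shape)),1)
cv2.imwrite("pics/rect.png",cv2.resize(w[:,:,::-1],None,fx=1.5,fy=1.5))
```

```text
(no output)
```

View pics/rect.png

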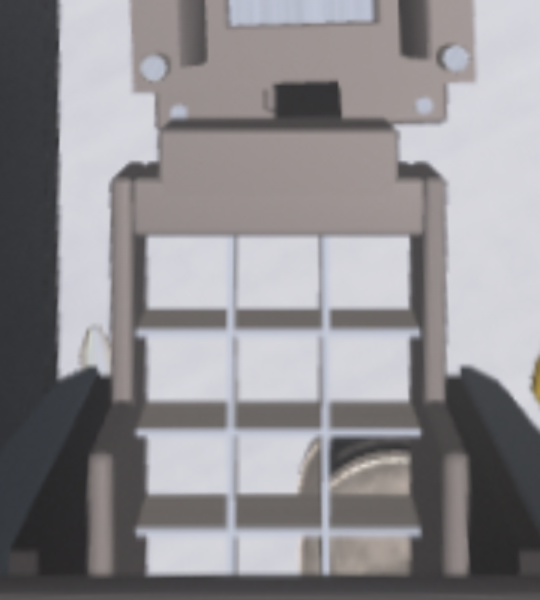

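The held grid is aligned with the tool (blades vertical at columns 233 and 325), with about 1.4 mm apparent camera y bias. I'll move above the dicer at hover height with the relative offset.

Run:
```python
from h import *
s=get_state();R=Ro.from_euler("z",s["tcp_rot"][2],degrees=True)
t=s["ee_pos"]+R.apply([.1153,-.0052,0]);print(t,togo([t[0],t[1],.148],125.4))
```

```text
[ 0.50111307 -0.0517053   0.20895097] (array([0.96 , 0.044, 0.509]), array([-0.001, -0.001, -0.037]))
```

Call:
play_rows:
  increments: [0.1,0,0,0,0,-0.01,0.28,0.01,0,0,0,-0.02,0.5,0.02,0,0,0,-0.03,0.7,0.03,0.1,0,0,-0.04,0.85,0.04,0.2,0,0,-0.04,0.93,0.04,0.3,0,0,-0.04,0.96,0.04,0.4,0,0,-0.04,0.96,0.04,0.48,0,0,-0.04,0.96,0.04,0.51,0,0,-0.04,0.96,0.04,0.51,0,0,-0.04]

```text
clock: 9.2
ee_pos: [0.5012, -0.052, 0.1478]
tcp_rot: [-180.0, -0.0, 125.5]
contact_force: [-0.0, 0.7, -1.7]
finger_gap: 0.0559
gripper_force: 30.0
```

Run:
```python
from h import *
s=get_state();im=cams.grab_frame("wrist");print(s['ee_pos'],s['tcp_rot'],s['contact_force'])
np.save("w3.npy",im);import pickle;pickle.dump(s,open("w3.pkl","wb"))
cv2.imwrite("pics/w3.png",cv2.resize(im[80:300,120:450,::-1],None,fx=2.4,fy=2.4,interpolation=2))
```

```text
[ 0.50124603 -0.05202062  0.14781053] [-1.79972328e+02 -3.00484807e-02  1.25549396e+02] [-0.04199915  0.69910475 -1.67365503]
```

View pics/w3.png

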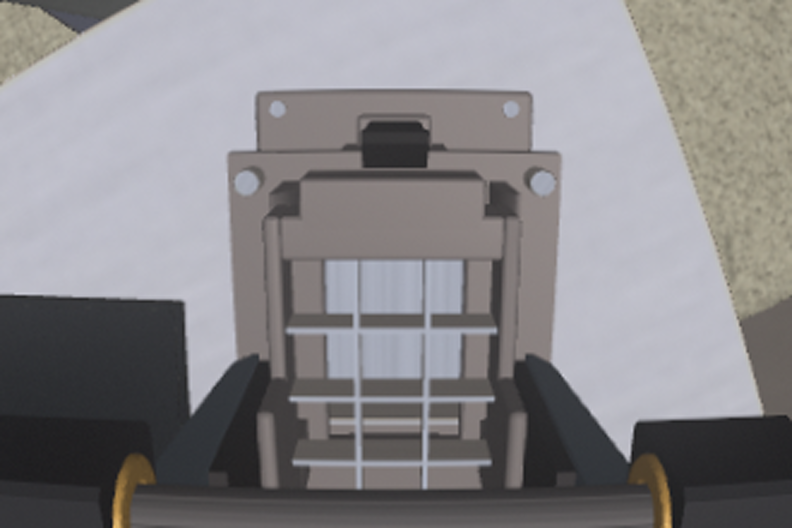

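The grid sits over the dicer, aligned. The lip spans 300–486, the deck 228–561 and the chute 326–465 in crop columns. I'll measure the residual y, yaw and x offsets by edges.

Run:
```python
from h import *;import pickle
im=np.load("w3.npy");s=pickle.load(open("w3.pkl","rb"))
g=cv2.GaussianBlur(cv2.cvtColor(im,cv2.COLOR_RGB2GRAY),(3,3),0).astype(np.float32)
R=Ro.from_euler("xyz",s["tcp_rot"],degrees=True)
def edge(p,q,nrm,h=3):
    c=lambda a:np.array(a)/2.4+[120,80]
    p,q=c(p),c(q);k=np.arange(-h,h+.01,.25);o=[]
    for t in np.linspace(0,1,25):
        b=p+t*(q-p);pts=np.float32(b+k[:,None]*np.array(nrm))
        v=cv2.remap(g,pts[:,:1],pts[:,1:],1)[:,0];o.append(b+k[abs(np.gradient(v)).argmax()]*np.array(nrm))
    return np.array(o)
def m(n,p,q,nrm,z):
    P=R.inv().apply(cast("wrist",edge(p,q,nrm),z,s)-s["ee_pos"])*1000
    a=1 if nrm[0] else 0;med=np.median(P[:,a]);k=abs(P[:,a]-med)<2.5
    f=np.polyfit(P[k,1-a],P[k,a],1);print(n,"med",P[k,a].mean().round(2),"at",P[k,1-a].mean().round(0),"deg",np.degrees(np.arctan(f[0])).round(2),k.sum())
zt=s["ee_pos"][2]-.0047
for zd in(.066,.072):
    m("deckL",(230,200),(237,340),(1,0),zd);m("deckR",(559,200),(554,340),(1,0),zd)
    m("deckT",(240,152),(340,152),(0,1),zd);m("deckT2",(450,152),(550,152),(0,1),zd)
m("chL",(327,265),(327,310),(1,0),.07);m("chR",(463,265),(463,310),(1,0),.07)
m("lipL",(301,190),(301,210),(1,0),zt);m("lipR",(487,190),(487,210),(1,0),zt);m("lipT",(310,181),(475,181),(0,1),zt)
m("bl1",(358,265),(358,480),(1,0),zt);m("bl2",(426,265),(426,480),(1,0),zt)
```

```text
deckL med -50.71 at 20.0 deg 0.38 25
deckR med 54.48 at 20.0 deg 0.09 25
deckT med 58.13 at -30.0 deg -2.88 25
deckT2 med 58.22 at 35.0 deg 3.24 25
deckL med -49.42 at 21.0 deg 0.38 25
deckR med 53.17 at 21.0 deg 0.09 25
deckT med 58.63 at -29.0 deg -2.88 25
deckT2 med 58.72 at 35.0 deg 3.24 25
chL med -19.72 at 15.0 deg 1.27 25
chR med 23.36 at 15.0 deg 2.86 25
lipL med -18.54 at 54.0 deg 1.28 25
lipR med 21.77 at 54.0 deg 17.07 25
lipT med 58.33 at 2.0 deg 0.03 25
bl1 med -6.53 at 14.0 deg -0.33 25
bl2 med 8.29 at 14.0 deg 0.46 25
```

Residual offset is about 1 mm in x and 0.3 mm in y. I'll correct it and descend in stages, watching the force.

Call:
play_rows:
  increments: [0.008,0.003,0.02,0,0,0,0.008,0.003,0.06,0,0,0,0.008,0.003,0.1,0,0,0,0.008,0.003,0.14,0,0,0,0.008,0.003,0.17,0,0,0,0.008,0.003,0.19,0,0,0,0.008,0.003,0.21,0,0,0,0.008,0.003,0.22,0,0,0,0.008,0.003,0.22,0,0,0,0.008,0.003,0.22,0,0,0]

```text
clock: 10.25
ee_pos: [0.5012, -0.051, 0.1218]
tcp_rot: [180.0, 0.0, 125.6]
contact_force: [-0.2, -0.6, -2.1]
finger_gap: 0.0558
gripper_force: 30.0
```

Call:
play_rows:
  increments: [0,0,0.005,0,0,0,0,0,0.01,0,0,0,0,0,0.015,0,0,0,0,0,0.02,0,0,0,0,0,0.025,0,0,0,0,0,0.03,0,0,0,0,0,0.035,0,0,0,0,0,0.035,0,0,0,0,0,0.035,0,0,0,0,0,0.035,0,0,0]

```text
clock: 11.25
ee_pos: [0.5013, -0.0509, 0.1176]
tcp_rot: [180.0, 0.0, 125.6]
contact_force: [0.4, 0.8, 2.6]
finger_gap: 0.0555
gripper_force: 30.0
```

Call:
play_rows:
  increments: [0,0,0.005,0,0,0,0,0,0.01,0,0,0,0,0,0.015,0,0,0,0,0,0.02,0,0,0,0,0,0.025,0,0,0,0,0,0.03,0,0,0,0,0,0.03,0,0,0,0,0,0.03,0,0,0,0,0,0.03,0,0,0,0,0,0.03,0,0,0]

```text
clock: 12.25
ee_pos: [0.5013, -0.051, 0.114]
tcp_rot: [180.0, 0.0, 125.6]
contact_force: [0.4, -0.2, 5.4]
finger_gap: 0.0559
gripper_force: 30.0
```

Call:
play_rows:
  increments: [0,0,0.005,0,0,0,0,0,0.01,0,0,0,0,0,0.015,0,0,0,0,0,0.02,0,0,0,0,0,0.025,0,0,0,0,0,0.03,0,0,0,0,0,0.035,0,0,0,0,0,0.04,0,0,0,0,0,0.04,0,0,0,0,0,0.04,0,0,0]

```text
clock: 13.25
ee_pos: [0.501, -0.0509, 0.109]
tcp_rot: [-180.0, -0.0, 125.6]
contact_force: [0.9, -1.0, -1.5]
finger_gap: 0.0558
gripper_force: 30.0
```

Run:
```python
from h import *
s=get_state();print(s['ee_pos'],s['contact_force'],s['torque'])
c=cams.grab_frame("scene");t=cams.grab_frame("wrist");np.save("w4.npy",t)
```

```text
[ 0.50101907 -0.05093649  0.10896074] [ 0.89498753 -1.03717736 -1.51551049] [-0.06324052 -0.2094307  -0.02425354]
```

Slopes passed. I'll go down further before the final approach.

Call:
play_rows:
  increments: [0,0,0.01,0,0,0,0,0,0.02,0,0,0,0,0,0.03,0,0,0,0,0,0.04,0,0,0,0,0,0.05,0,0,0,0,0,0.06,0,0,0,0,0,0.07,0,0,0,0,0,0.08,0,0,0,0,0,0.09,0,0,0,0,0,0.1,0,0,0]

```text
clock: 14.35
ee_pos: [0.5012, -0.051, 0.097]
tcp_rot: [-180.0, -0.0, 125.6]
contact_force: [0.7, 0.1, 1.2]
finger_gap: 0.0557
gripper_force: 30.0
```

Call:
play_rows:
  increments: [0,0,0.002,0,0,0,0,0,0.004,0,0,0,0,0,0.006,0,0,0,0,0,0.008,0,0,0,0,0,0.01,0,0,0,0,0,0.012,0,0,0,0,0,0.014,0,0,0,0,0,0.016,0,0,0,0,0,0.016,0,0,0,0,0,0.016,0,0,0]

```text
clock: 15.35
ee_pos: [0.5012, -0.051, 0.0952]
tcp_rot: [180.0, -0.0, 125.6]
contact_force: [0.0, -0.3, 0.8]
finger_gap: 0.0556
gripper_force: 30.0
```

Now 1 mm per call.

Call:
play_rows:
  increments: [0,0,0.002,0,0,0,0,0,0.004,0,0,0,0,0,0.006,0,0,0,0,0,0.008,0,0,0,0,0,0.01,0,0,0,0,0,0.01,0,0,0,0,0,0.01,0,0,0,0,0,0.01,0,0,0,0,0,0.01,0,0,0,0,0,0.01,0,0,0]

```text
clock: 16.35
ee_pos: [0.5012, -0.051, 0.094]
tcp_rot: [-180.0, -0.0, 125.6]
contact_force: [0.8, 0.5, 0.7]
finger_gap: 0.056
gripper_force: 30.0
```

Call:
play_rows:
  increments: [0,0,0.002,0,0,0,0,0,0.004,0,0,0,0,0,0.006,0,0,0,0,0,0.008,0,0,0,0,0,0.008,0,0,0,0,0,0.008,0,0,0,0,0,0.008,0,0,0,0,0,0.008,0,0,0,0,0,0.008,0,0,0,0,0,0.008,0,0,0]

```text
clock: 17.35
ee_pos: [0.5007, -0.0508, 0.0928]
tcp_rot: [-180.0, -0.0, 125.6]
contact_force: [-3.1, 4.1, -12.2]
finger_gap: 0.0556
gripper_force: 30.0
```

A hook appears to be snapping and is now pulling the grid down, with about 5 N along +x. I'll ease down slightly and give a little in x.

Call:
play_rows:
  increments: [0.002,0,0.002,0,0,0,0.004,0,0.004,0,0,0,0.004,0,0.006,0,0,0,0.004,0,0.006,0,0,0,0.004,0,0.006,0,0,0,0.004,0,0.006,0,0,0,0.004,0,0.006,0,0,0,0.004,0,0.006,0,0,0,0.004,0,0.006,0,0,0,0.004,0,0.006,0,0,0]

```text
clock: 18.35
ee_pos: [0.5009, -0.0506, 0.0923]
tcp_rot: [180.0, 0.0, 125.6]
contact_force: [-1.2, -0.5, -8.6]
finger_gap: 0.0563
gripper_force: 30.0
```

Run:
```python
from h import *
s=get_state();print(s['ee_pos'],s['tcp_rot'],s['contact_force'],s['torque'])
im=cams.grab_frame("scene");w=cams.grab_frame("wrist");np.save("w5.npy",w)
a=cv2.resize(im[190:330,180:300,::-1],(480,560),interpolation=2);b=cv2.resize(w[80:260,210:360,::-1],(320,384),interpolation=2)
o=np.zeros((560,800,3),np.uint8);o[:,:480]=a;o[:384,480:]=b;cv2.imwrite("pics/p5.png",o)
```

```text
[ 0.50092833 -0.05059355  0.09233379] [1.79996618e+02 2.71544062e-03 1.25554592e+02] [-1.20146846 -0.45610102 -8.60557682] [ 0.40442813  0.31150137 -0.08950401]
```

View pics/p5.png

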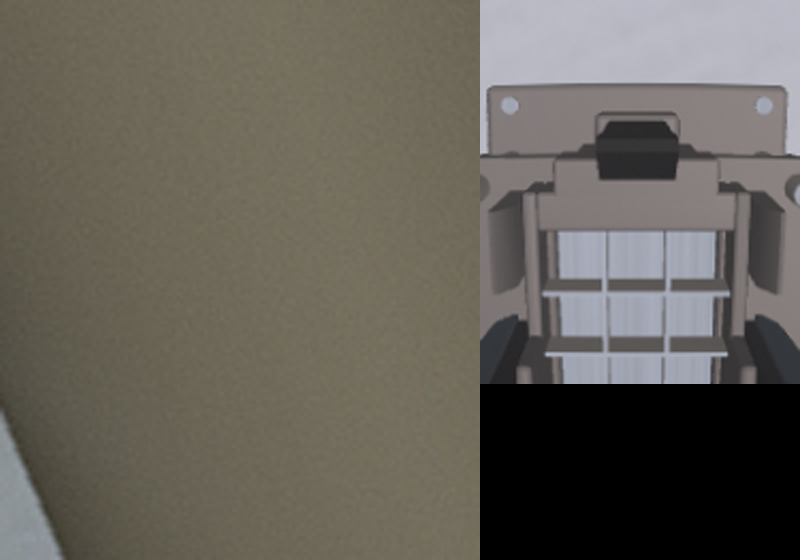

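The far hook's nose lies over the lip (p5, 637,150). I'll keep easing down until the pull vanishes and the deck carries the grid.

Call:
play_rows:
  increments: [0,0,0.002,0,0,0,0,0,0.004,0,0,0,0,0,0.005,0,0,0,0,0,0.005,0,0,0,0,0,0.005,0,0,0,0,0,0.005,0,0,0,0,0,0.005,0,0,0,0,0,0.005,0,0,0,0,0,0.005,0,0,0,0,0,0.005,0,0,0]

```text
clock: 19.45
ee_pos: [0.5009, -0.0506, 0.0917]
tcp_rot: [-180.0, -0.0, 125.6]
contact_force: [-0.4, -0.2, -1.1]
finger_gap: 0.0557
gripper_force: 30.0
```

Call:
play_rows:
  increments: [0,0,0.002,0,0,0,0,0,0.004,0,0,0,0,0,0.004,0,0,0,0,0,0.004,0,0,0,0,0,0.004,0,0,0,0,0,0.004,0,0,0,0,0,0.004,0,0,0,0,0,0.004,0,0,0,0,0,0.004,0,0,0,0,0,0.004,0,0,0]

```text
clock: 20.45
ee_pos: [0.5009, -0.0506, 0.0912]
tcp_rot: [-180.0, -0.0, 125.6]
contact_force: [0.6, -0.5, -0.5]
finger_gap: 0.0557
gripper_force: 30.0
```

Call:
play_rows:
  increments: [0,0,0.002,0,0,0,0,0,0.004,0,0,0,0,0,0.004,0,0,0,0,0,0.004,0,0,0,0,0,0.004,0,0,0,0,0,0.004,0,0,0,0,0,0.004,0,0,0,0,0,0.004,0,0,0,0,0,0.004,0,0,0,0,0,0.004,0,0,0]

```text
clock: 21.45
ee_pos: [0.501, -0.0506, 0.0909]
tcp_rot: [180.0, 0.0, 125.6]
contact_force: [-1.0, 0.3, 6.2]
finger_gap: 0.056
gripper_force: 30.0
```

The deck now carries the load. One small extra press, then release.

Call:
play_rows:
  increments: [0,0,0.002,0,0,0,0,0,0.003,0,0,0,0,0,0.003,0,0,0,0,0,0.003,0,0,0,0,0,0.003,0,0,0,0,0,0.003,0,0,0,0,0,0.003,0,0,0,0,0,0.003,0,0,0,0,0,0.003,0,0,0,0,0,0.003,0,0,0]

```text
clock: 22.45
ee_pos: [0.501, -0.0506, 0.0908]
tcp_rot: [180.0, 0.0, 125.6]
contact_force: [-2.0, -0.7, 11.2]
finger_gap: 0.0559
gripper_force: 30.0
```

Call:
play_rows:
  increments: [0,0,-0.004,0,0,0,0,0,-0.004,0,0,0,0,0,-0.004,0,0,0,0,0,-0.004,0,0,0,0,0,-0.004,0,0,0,0,0,-0.004,0,0,0,0,0,-0.05,0,0,0,0,0,-0.15,0,0,0,0,0,-0.3,0,0,0,0,0,-0.45,0,0,0]
  grip: 0.58

```text
clock: 23.45
ee_pos: [0.5007, -0.0505, 0.1453]
tcp_rot: [-180.0, -0.0, 125.6]
contact_force: [0.6, -0.1, 0.1]
finger_gap: 0.0718
gripper_force: 0.0
```

```bash
python3 -c "
from h import *
s=get_state();print(s['ee_pos'],s['tcp_rot'],s['joints'],s['finger_gap'],togo([.462,-.318,.2],35))"
```

```text
[ 0.5007473  -0.05053914  0.14526481] [-1.79987629e+02 -1.41253109e-02  1.25556066e+02] [-1.25643034e+01  2.44777409e+01  9.95533076e+01  2.64043390e-04
  5.59877269e+01 -4.81205186e+01] 0.07182277635439843 (array([-1.625, -1.559, -0.456]), array([-0.   , -0.   ,  2.012]))
```

Call:
play_rows:
  increments: [-0.05,-0.05,-0.1,0,0,0,-0.15,-0.15,-0.25,0,0,-0.05,-0.35,-0.3,-0.4,0,0,-0.15,-0.55,-0.5,-0.45,0,0,-0.25,-0.75,-0.7,-0.45,0,0,-0.4,-0.9,-0.85,-0.45,0,0,-0.55,-1,-0.95,-0.45,0,0,-0.65,-1,-0.95,-0.45,0,0,-0.65,-1,-0.95,-0.45,0,0,-0.65,-1,-0.95,-0.45,0,0,-0.65]

```text
clock: 24.45
ee_pos: [0.4778, -0.2138, 0.1984]
tcp_rot: [180.0, -0.0, 154.7]
contact_force: [0.2, 0.1, 0.6]
finger_gap: 0.0721
gripper_force: 0.0
```

```bash
python3 -c "
from h import *
s=get_state();print(s['ee_pos'],s['tcp_rot'],togo([.462,-.318,.17],185))
np.save('w6.npy',cams.grab_frame('wrist'));np.save('s6.npy',cams.grab_frame('scene'));np.save('t6.npy',cams.grab_frame('top'))"
```

```text
[ 0.47784477 -0.21382566  0.19839836] [ 1.79988490e+02 -1.96819606e-02  1.54733357e+02] (array([-0.251, -0.841,  0.236]), array([ 0.   , -0.   , -0.673]))
```

Call:
play_rows:
  increments: [-0.03,-0.1,0.03,0,0,-0.07,-0.08,-0.25,0.07,0,0,-0.2,-0.13,-0.45,0.12,0,0,-0.35,-0.18,-0.62,0.17,0,0,-0.5,-0.22,-0.75,0.21,0,0,-0.6,-0.25,-0.84,0.23,0,0,-0.67,-0.25,-0.84,0.23,0,0,-0.67,-0.25,-0.84,0.23,0,0,-0.67,-0.25,-0.84,0.23,0,0,-0.67,-0.25,-0.84,0.23,0,0,-0.67]

```text
clock: 25.6
ee_pos: [0.4624, -0.3178, 0.171]
tcp_rot: [-180.0, 0.0, -175.1]
contact_force: [0.1, 0.1, 0.2]
finger_gap: 0.072
gripper_force: 0.0
```

Run:
```python
from h import *;import pickle
s=get_state();im=cams.grab_frame("wrist");print(s['ee_pos'],s['tcp_rot'])
np.save("w7.npy",im);pickle.dump(s,open("w7.pkl","wb"))
o=np.zeros((600,800,3),np.uint8);w=np.load("w6.npy");sc=np.load("s6.npy")
o[:300,:400]=cv2.resize(w,(400,300));o[:300,400:]=cv2.resize(sc[180:330,160:360],(400,300),interpolation=2)
o[300:,:400]=cv2.resize(im,(400,300));o[300:,400:]=cv2.resize(im[110:320,140:420],(400,300),interpolation=2)
cv2.imwrite("pics/m7.png",o[:,:,::-1])
```

```text
[ 0.46239806 -0.3178242   0.17103279] [-1.79994710e+02  1.19294516e-02 -1.75056542e+02]
```

View pics/m7.png

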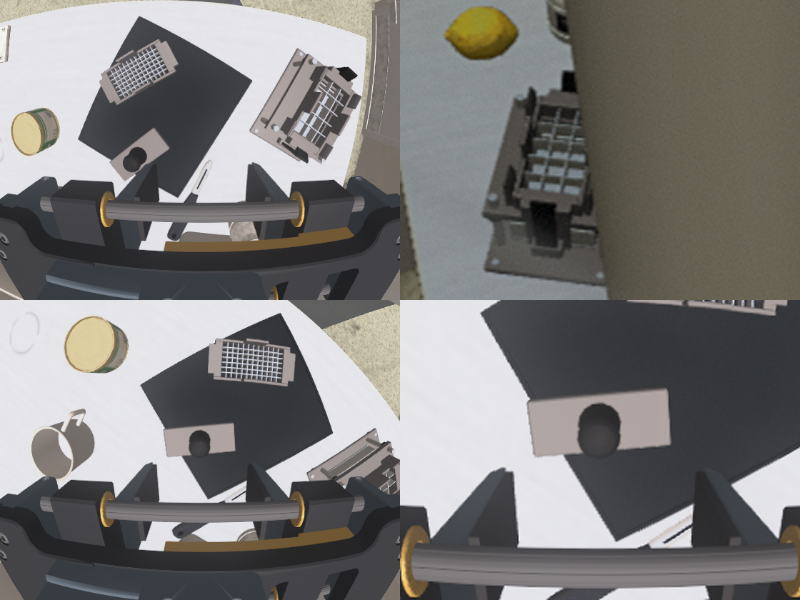

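The hooks and grid look seated in the scene crop. The pusher's plate corners in the lower-right panel are (528,401), (668,388), (671,445) and (532,457). I'll measure it.

Run:
```python
from h import *;import pickle
im=np.load("w7.npy");s=pickle.load(open("w7.pkl","rb"))
p=np.array([(528,401),(668,388),(671,445),(532,457)],float);uv=(p-[400,300])/(400/280)+[140,110]
g=cv2.cvtColor(im,cv2.COLOR_RGB2GRAY)
uv=cv2.cornerSubPix(g,np.float32(uv).reshape(-1,1,2),(3,3),(-1,-1),(3,30,.01))[:,0]
P=cast("wrist",uv,.014,s);print(P[:,:2].round(4).tolist(),"c",P.mean(0)[:2])
d=P[1]-P[0]+P[2]-P[3];print("len",np.linalg.norm(d)/2,"wid",np.linalg.norm(P[3]+P[2]-P[0]-P[1])/2,"ang",np.degrees(np.arctan2(d[1],d[0])))
c=P.mean(0);a=np.degrees(np.arctan2(d[1],d[0]))
yaw=a-90 if abs((a-90+175+180)%360-180)<90 else a+90
print(yaw,togo([c[0],c[1],.036],yaw))
```

```text
[[0.4523, -0.3712], [0.4369, -0.2762], [0.4767, -0.269], [0.4928, -0.3672]] c [ 0.46469461 -0.3208959 ]
len 0.09785378004885989 wid 0.04055486726781719 ang 99.26559916679092
189.26559916679093 (array([-0.017, -0.027,  1.125]), array([-0.   ,  0.   , -0.096]))
```

Call:
play_rows:
  increments: [-0.02,-0.03,0.05,0,0,-0.05,-0.02,-0.03,0.15,0,0,-0.1,-0.02,-0.03,0.3,0,0,-0.1,-0.02,-0.03,0.45,0,0,-0.1,-0.02,-0.03,0.6,0,0,-0.1,-0.02,-0.03,0.72,0,0,-0.1,-0.02,-0.03,0.82,0,0,-0.1,-0.02,-0.03,0.9,0,0,-0.1,-0.02,-0.03,0.95,0,0,-0.1,-0.02,-0.03,0.95,0,0,-0.1]

```text
clock: 26.65
ee_pos: [0.4647, -0.3216, 0.0563]
tcp_rot: [180.0, -0.0, -170.5]
contact_force: [-0.3, 0.7, -0.1]
finger_gap: 0.0722
gripper_force: 0.0
```

```bash
python3 -c "
from h import *
s=get_state();print(s['contact_force'],togo([.4647,-.3209,.036],189.3))"
```

```text
[-0.26560751  0.71052809 -0.08344136] (array([-0.001,  0.006,  0.169]), array([ 0.001, -0.001,  0.003]))
```

Call:
play_rows:
  increments: [0,0,0.04,0,0,0,0,0.005,0.08,0,0,0,0,0.005,0.12,0,0,0,0,0.005,0.15,0,0,0,0,0.005,0.17,0,0,0,0,0.005,0.17,0,0,0,0,0.005,0.17,0,0,0,0,0.005,0.17,0,0,0,0,0.005,0.17,0,0,0,0,0.005,0.17,0,0,0]

```text
clock: 27.65
ee_pos: [0.4648, -0.3213, 0.0365]
tcp_rot: [-180.0, 0.0, -170.5]
contact_force: [-0.2, -0.1, 0.1]
finger_gap: 0.0722
gripper_force: 0.0
```

Call:
play_rows:
  increments: [0,0,0,0,0,0,0,0,0,0,0,0,0,0,0,0,0,0,0,0,0,0,0,0,0,0,0,0,0,0,0,0,0,0,0,0,0,0,0,0,0,0,0,0,0,0,0,0,0,0,0,0,0,0,0,0,0,0,0,0]
  grip: -1

```text
clock: 28.65
ee_pos: [0.4648, -0.3212, 0.0364]
tcp_rot: [180.0, -0.0, -170.5]
contact_force: [-0.5, 0.7, 0.8]
finger_gap: 0.0254
gripper_force: 30.0
```

Call:
play_rows:
  increments: [0,0,-0.08,0,0,0,0,0,-0.2,0,0,0,0,0,-0.35,0,0,0,0,0,-0.5,0,0,0,0,0,-0.65,0,0,0,0,0,-0.8,0,0,0,0,0,-0.92,0,0,0,0,0,-1,0,0,0,0,0,-1,0,0,0,0,0,-1,0,0,0]

```text
clock: 29.65
ee_pos: [0.4646, -0.3211, 0.1562]
tcp_rot: [180.0, -0.0, -170.5]
contact_force: [-0.7, -0.1, -1.6]
finger_gap: 0.0258
gripper_force: 30.0
```

```bash
python3 -c "
from h import *
s=get_state();print(s['ee_pos'],s['finger_gap'],s['joints'][5],togo([.501,-.0506,.17],215.6))
np.save('w8.npy',cams.grab_frame('wrist'))"
```

```text
[ 0.46458204 -0.32110727  0.156177  ] 0.025788775842027014 -140.16298937815398 (array([-0.67 ,  2.174, -0.115]), array([ 0.   , -0.   , -0.581]))
```

Call:
play_rows:
  increments: [-0.03,0.1,-0.02,0,0,-0.03,-0.08,0.25,-0.05,0,0,-0.08,-0.14,0.45,-0.08,0,0,-0.14,-0.2,0.65,-0.12,0,0,-0.2,-0.26,0.85,-0.12,0,0,-0.26,-0.3,0.98,-0.12,0,0,-0.3,-0.3,1,-0.12,0,0,-0.3,-0.3,1,-0.12,0,0,-0.3,-0.3,1,-0.12,0,0,-0.3,-0.3,1,-0.12,0,0,-0.3]

```text
clock: 30.7
ee_pos: [0.4805, -0.1977, 0.1707]
tcp_rot: [-180.0, -0.0, -157.1]
contact_force: [0.4, 1.5, -1.1]
finger_gap: 0.0253
gripper_force: 30.0
```

Run:
```python
from h import *
s=get_state();print(s['ee_pos'],togo([.501,-.0506,.17],215.6))
im=np.load("w8.npy");X,Y=np.meshgrid(np.arange(60,-40,-.25),np.arange(-65,65,.25),indexing="ij")
c=cams.calibration("wrist");T=c["hand_eye"];K=c["camera_matrix"]
P=np.stack([X.ravel(),Y.ravel(),np.full(X.size,22.4)],1)/1000
q=(P-T[:3,3])@T[:3,:3];rho=np.hypot(q[:,0],q[:,1]);th=np.arctan2(rho,q[:,2])
w=cv2.remap(im,np.float32((K[0,0]*th*q[:,0]/rho+K[0,2]).reshape(X.shape)),np.float32((K[1,1]*th*q[:,1]/rho+K[1,2]).reshape(X.shape)),1)
g=cv2.GaussianBlur(cv2.cvtColor(w,cv2.COLOR_RGB2GRAY),(5,5),0).astype(float)
for y in(-45,-30,-20,20,30,45):
    col=g[:,int((y+65)*4)];d=np.gradient(col);i=np.argsort(-abs(d))[:12];print(y,[(round(60-k/4,1),int(d[k])) for k in sorted(i)])
for x in(10,15):
    r=g[int((60-x)*4)];d=np.gradient(r);i=np.argsort(-abs(d))[:14];print("x",x,[(round(k/4-65,1),int(d[k])) for k in sorted(i)])
cv2.imwrite("pics/r8.png",w[:,:,::-1])
```

```text
[ 0.48054761 -0.19765705  0.17071522] (array([-0.634,  1.063,  0.006]), array([-0.   , -0.   , -0.282]))
-45 [(np.float64(21.8), -12), (np.float64(21.5), -19), (np.float64(21.2), -26), (np.float64(21.0), -30), (np.float64(20.8), -24), (np.float64(20.5), -13), (np.float64(-7.0), -12), (np.float64(-7.2), -15), (np.float64(-7.5), -16), (np.float64(-7.8), -15), (np.float64(-8.0), -13), (np.float64(-8.2), -10)]
-30 [(np.float64(45.8), 15), (np.float64(45.5), 19), (np.float64(45.2), 20), (np.float64(45.0), 18), (np.float64(44.8), 13), (np.float64(22.0), -16), (np.float64(21.8), -23), (np.float64(21.5), -26), (np.float64(21.2), -24), (np.float64(21.0), -18), (np.float64(-1.5), -12), (np.float64(-1.8), -13)]
-20 [(np.float64(23.5), 13), (np.float64(23.2), 13), (np.float64(23.0), 12), (np.float64(21.8), -12), (np.float64(21.5), -15), (np.float64(21.2), -16), (np.float64(21.0), -14), (np.float64(11.8), -12), (np.float64(11.5), -14), (np.float64(11.2), -15), (np.float64(11.0), -15), (np.float64(10.8), -12)]
20 [(np.float64(20.5), 8), (np.float64(20.2), 9), (np.float64(20.0), 9), (np.float64(19.
[... 793 characters left out ...]
float64(-50.5), -14), (np.float64(-50.2), -16), (np.float64(-50.0), -15), (np.float64(-10.5), -15), (np.float64(-10.2), -17), (np.float64(-10.0), -16), (np.float64(-9.8), -14), (np.float64(9.2), 14), (np.float64(9.5), 17), (np.float64(9.8), 17), (np.float64(10.0), 16), (np.float64(49.0), -14), (np.float64(49.2), -15), (np.float64(49.5), -14)]
x 15 [(np.float64(-50.8), -8), (np.float64(-50.5), -14), (np.float64(-50.2), -18), (np.float64(-50.0), -16), (np.float64(-49.8), -10), (np.float64(-49.0), 4), (np.float64(48.2), -6), (np.float64(48.5), -8), (np.float64(48.8), -12), (np.float64(49.0), -15), (np.float64(49.2), -18), (np.float64(49.5), -18), (np.float64(49.8), -12), (np.float64(50.0), -5)]
```

The pusher is held centred in the tool within about 0.5 mm and 0.7°. I'll continue to above the dicer.

Call:
play_rows:
  increments: [-0.06,0.1,0,0,0,-0.03,-0.15,0.25,0,0,0,-0.07,-0.27,0.45,0,0,0,-0.12,-0.39,0.65,0,0,0,-0.18,-0.5,0.83,0,0,0,-0.23,-0.57,0.94,0,0,0,-0.26,-0.6,0.98,0,0,0,-0.28,-0.6,0.98,0,0,0,-0.28,-0.6,0.98,0,0,0,-0.28,-0.6,0.98,0,0,0,-0.28]

```text
clock: 31.7
ee_pos: [0.5009, -0.0613, 0.1708]
tcp_rot: [-180.0, -0.0, -144.5]
contact_force: [-0.2, 0.5, -1.5]
finger_gap: 0.025
gripper_force: 30.0
```

Run:
```python
from h import *;import pickle
s=get_state();print(s['ee_pos'],togo([.501,-.0506,.12],215.6))
im=cams.grab_frame("wrist");np.save("w9.npy",im);pickle.dump(s,open("w9.pkl","wb"))
cv2.imwrite("pics/w9.png",cv2.resize(im[60:270,150:430,::-1],None,fx=2.8,fy=2.8,interpolation=2))
```

```text
[ 0.500909   -0.06134428  0.17075396] (array([-0.053,  0.072,  0.423]), array([-0.   , -0.   , -0.003]))
```

View pics/w9.png

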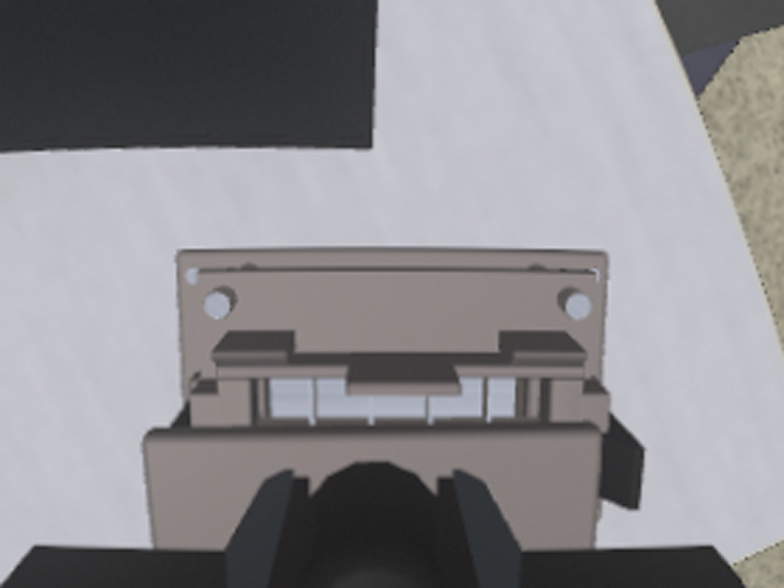

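The held plate (145–600) and the ear (347–460) in w9 are consistent with the remaining 8.6 mm shift. I'll finish the alignment and lower.

Call:
play_rows:
  increments: [-0.03,0.04,0,0,0,0,-0.053,0.072,0,0,0,0,-0.053,0.072,0,0,0,0,-0.053,0.072,0.03,0,0,0,-0.053,0.072,0.08,0,0,0,-0.053,0.072,0.13,0,0,0,-0.053,0.072,0.18,0,0,0,-0.053,0.072,0.21,0,0,0,-0.053,0.072,0.22,0,0,0,-0.053,0.072,0.22,0,0,0]

```text
clock: 32.75
ee_pos: [0.5011, -0.0499, 0.1442]
tcp_rot: [180.0, -0.0, -144.4]
contact_force: [0.0, 0.0, -1.9]
finger_gap: 0.0255
gripper_force: 30.0
```

Run:
```python
from h import *
s=get_state();print(s['ee_pos'],s['contact_force'],togo([.501,-.0506,.1185],215.6))
```

```text
[ 0.50107496 -0.04989418  0.14421262] [ 0.02812261  0.01902082 -1.93298679] (array([ 0.004, -0.004,  0.214]), array([ 0.   , -0.   , -0.001]))
```

Call:
play_rows:
  increments: [0.004,-0.004,0.015,0,0,0,0.004,-0.004,0.03,0,0,0,0.004,-0.004,0.045,0,0,0,0.004,-0.004,0.06,0,0,0,0.004,-0.004,0.075,0,0,0,0.004,-0.004,0.09,0,0,0,0.004,-0.004,0.1,0,0,0,0.004,-0.004,0.11,0,0,0,0.004,-0.004,0.12,0,0,0,0.004,-0.004,0.12,0,0,0]

```text
clock: 33.75
ee_pos: [0.501, -0.0506, 0.1299]
tcp_rot: [180.0, -0.0, -144.4]
contact_force: [-0.7, -0.5, -1.6]
finger_gap: 0.0253
gripper_force: 30.0
```

Call:
play_rows:
  increments: [0,0,0.01,0,0,0,0,0,0.02,0,0,0,0,0,0.03,0,0,0,0,0,0.04,0,0,0,0,0,0.05,0,0,0,0,0,0.06,0,0,0,0,0,0.07,0,0,0,0,0,0.08,0,0,0,0,0,0.085,0,0,0,0,0,0.085,0,0,0]

```text
clock: 34.75
ee_pos: [0.501, -0.0505, 0.1197]
tcp_rot: [180.0, -0.0, -144.4]
contact_force: [0.6, -0.8, -2.1]
finger_gap: 0.0253
gripper_force: 30.0
```

Now the last ~2 mm.

Call:
play_rows:
  increments: [0,0,0.002,0,0,0,0,0,0.004,0,0,0,0,0,0.006,0,0,0,0,0,0.008,0,0,0,0,0,0.01,0,0,0,0,0,0.012,0,0,0,0,0,0.014,0,0,0,0,0,0.015,0,0,0,0,0,0.015,0,0,0,0,0,0.015,0,0,0]

```text
clock: 35.75
ee_pos: [0.501, -0.0506, 0.118]
tcp_rot: [180.0, -0.0, -144.4]
contact_force: [-0.4, -0.2, -1.4]
finger_gap: 0.0251
gripper_force: 30.0
```

Call:
play_rows:
  increments: [0,0,0.002,0,0,0,0,0,0.004,0,0,0,0,0,0.005,0,0,0,0,0,0.005,0,0,0,0,0,0.005,0,0,0,0,0,0.005,0,0,0,0,0,0.005,0,0,0,0,0,0.005,0,0,0,0,0,0.005,0,0,0,0,0,0.005,0,0,0]

```text
clock: 36.75
ee_pos: [0.5011, -0.0506, 0.1174]
tcp_rot: [-180.0, 0.0, -144.4]
contact_force: [0.0, -0.5, -1.6]
finger_gap: 0.0251
gripper_force: 30.0
```

Call:
play_rows:
  increments: [0,0,0.002,0,0,0,0,0,0.004,0,0,0,0,0,0.005,0,0,0,0,0,0.005,0,0,0,0,0,0.005,0,0,0,0,0,0.005,0,0,0,0,0,0.005,0,0,0,0,0,0.005,0,0,0,0,0,0.005,0,0,0,0,0,0.005,0,0,0]

```text
clock: 37.75
ee_pos: [0.5011, -0.0505, 0.1173]
tcp_rot: [-180.0, 0.0, -144.4]
contact_force: [-3.2, 1.6, 10.2]
finger_gap: 0.0251
gripper_force: 30.0
```

Contact came at the predicted height. I'll release and lift.

Call:
play_rows:
  increments: [0,0,-0.003,0,0,0,0,0,-0.003,0,0,0,0,0,-0.003,0,0,0,0,0,-0.003,0,0,0,0,0,-0.003,0,0,0,0,0,-0.003,0,0,0,0,0,-0.03,0,0,0,0,0,-0.1,0,0,0,0,0,-0.2,0,0,0,0,0,-0.35,0,0,0]
  grip: 0

```text
clock: 38.75
ee_pos: [0.5007, -0.0505, 0.1593]
tcp_rot: [180.0, -0.0, -144.4]
contact_force: [0.6, -0.0, 0.1]
finger_gap: 0.0457
gripper_force: 0.0
```

Call:
play_rows:
  increments: [0,0,-0.1,0,0,0,-0.1,0,-0.2,0,0,0,-0.2,0,-0.3,0,0,0,-0.3,0,-0.35,0,0,0,-0.4,0,-0.35,0,0,0,-0.5,0,-0.35,0,0,0,-0.6,0,-0.35,0,0,0,-0.65,0,-0.35,0,0,0,-0.65,0,-0.35,0,0,0,-0.65,0,-0.35,0,0,0]

```text
clock: 39.75
ee_pos: [0.5642, -0.0052, 0.2004]
tcp_rot: [180.0, -0.0, -144.4]
contact_force: [-0.1, -0.1, 0.3]
finger_gap: 0.0455
gripper_force: 0.0
```

Run:
```python
from h import *
s=get_state();print(s['ee_pos'],s['tcp_rot'],s['contact_force'],s['finger_gap'])
im=cams.grab_frame("wrist");t=cams.grab_frame("top");np.save("w10.npy",im)
R=Ro.from_euler("z",35.6,degrees=True)
# rectify at plate-top height in the dicer frame (col = along length, row = across), 0.5 mm/px
c=cams.calibration("wrist");T=c["hand_eye"];K=c["camera_matrix"];Rt=Ro.from_euler("xyz",s["tcp_rot"],degrees=True).as_matrix()
def rect(z):
    X,Y=np.meshgrid(np.arange(-40,40,.5),np.arange(-75,75,.5),indexing="ij")
    P=np.array([.5010,-.0506,z])+R.apply(np.stack([-X.ravel(),-Y.ravel()*-1,0*X.ravel()],1)/1000)
    q=((P-s["ee_pos"])@Rt-T[:3,3])@T[:3,:3];rho=np.hypot(q[:,0],q[:,1]);th=np.arctan2(rho,q[:,2])
    return cv2.remap(im,np.float32((K[0,0]*th*q[:,0]/rho+K[0,2]).reshape(X.shape)),np.float32((K[1,1]*th*q[:,1]/rho+K[1,2]).reshape(X.shape)),1)
g=cv2.GaussianBlur(cv2.cvtColor(rect(.095),cv2.COLOR_RGB2GRAY),(3,3),0).astype(float)
def pk(v,o):
    d=np.gradient(v);return [(o+i*.5,int(d[i])) for i in range(1,len(d)-1) if abs(d[i])>6 and abs(d[i])>=abs(d[i-1]) and abs(d[i])>abs(d[i+1])]
for y in(-40,-30,30,40):print("across at",y,pk(g[:,int((y+75)*2)],-40))
for x in(-15,15):print("along at",x,pk(g[int((x+40)*2)],-75))
```

```text
[ 0.56415872 -0.00519877  0.20043922] [ 1.79971834e+02 -4.06601116e-02 -1.44430833e+02] [-0.1446585  -0.08494247  0.26824733] 0.045549519938929785
across at -40 [(-35.5, -9), (-28.0, 16), (-25.0, -14), (-22.0, 15), (18.5, -11), (22.5, 17), (25.5, -14), (33.0, 8)]
across at -30 [(-33.5, -12), (-28.0, 14), (-25.0, -13), (-22.5, 8), (-21.5, 8), (18.5, -8), (21.0, -10), (22.5, 15), (25.5, -14), (31.0, 12)]
across at 30 [(-35.0, -9), (-28.0, 14), (-25.0, -14), (-21.0, 10), (19.5, -10), (22.5, 16), (25.5, -15), (33.0, 8)]
across at 40 [(-35.5, -9), (-28.0, 14), (-25.5, -8), (-20.0, 8), (19.5, -10), (23.0, 11), (25.5, -15), (33.0, 8)]
along at -15 [(-61.0, -21), (-50.5, -8), (-49.0, 7), (-7.5, -10), (4.5, 6), (6.0, 12), (7.5, 7), (57.5, 24)]
along at 15 [(-60.5, -17), (48.0, -6), (49.5, 7), (57.5, 19)]
```

The plate is centred on the frame within about 1 mm both ways and is level. I'll hand in.

```bash
python3 -c "
from bench import arm
print(arm.finish_job())"
```

```text
the job is handed in; nothing more can be done
None
```

I pressed the coarse grid home and set the pusher on it, centred to about 1 mm, then released it and handed the job in at about 40 s; I checked the far hook close-up but the near one only in a scene view, and no verdict came back.

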